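# Rolling pin out of the half-opening drawer

## Task

Open the low chest's drawer as far as its runners let it come (they stop about half-way), then get the rolling pin out: it is longer than the opening, so lift its front end over the drawer front and draw it out at a slant from under the chest's top, without forcing it. Finish while still gripping it, held up and still in the air with every part of it about 6 cm or more above the top of the chest and nothing but the gripper touching it; leave the turner in the drawer and everything else standing where it is.

Things in the scene. Friction and masses are not known exactly. Their poses are not given: they have to be found in the camera images.
- chest: low countertop chest with one drawer, white with oak edges, fixed: 350 wide, 450 deep, 134 tall. Origin on the worktop, middle of the carcass's front edge (front plane of its top and sides, behind the drawer front). x points into the chest, y along its width, z up. Top panel 16 thick, underside at z 118 mm. Place and yaw vary; the drawer opens roughly towards the robot's right (-y)
- drawer (a joint): how far the drawer is out (m): 0 shut, 0.19 at the runners' hard stop; slides along -x of the chest, about 3 N friction plus 12 N per m/s, stays where left; starts within 12 mm of shut. When open, the opening between the drawer front's inner face and the front edge of the chest's top is as long as this value. The drawer front is 346 wide, 18 thick, top edge at z 105 mm
- knob (a point): centre to grip of the drawer's round steel knob, in the middle of the drawer front, 75 mm above the worktop: head 30 across and 16 long (along the slide), centred on a point 2 mm inwards of this point, on a 12 mm stem; this point is 28 mm out from the drawer front's outer face. Its axes are those of the chest
- drawer_floor (a point): point on the drawer's floor (z 24 mm above the worktop), on its centre line, 200 mm behind the drawer front's inner face; moves with the drawer, axes as the chest. The drawer inside: 280 wide, 415 long, side and rear walls up to z 70 mm; 94 mm from this floor up to the underside of the chest's top
- pin: plain beech rolling pin lying in the drawer front to back, in its left or right half: 350 long in all, barrel 44 diameter and 240 long, slimmer handles up to 25 diameter, 55 long, at both ends; 0.26 to 0.42 kg. Origin at its middle, on its axis; x along it. Axis 22 mm above the drawer's floor, front end 15 to 40 mm behind the drawer front
- pin_end_a (a point): the end of the pin at -x, on its axis (with the drawer shut, the end nearest the drawer front)
- pin_end_b (a point): the end of the pin at +x, on its axis (at first the end deep inside the chest)
- turner: kitchen turner lying in the other half of the drawer: wooden handle 22 wide and 12 thick, steel blade 70 wide, 295 long in all, lying front to back, blade to the rear. Origin on its underside, near the middle; x along it towards the blade. To stay in the drawer
- canister: lidded stoneware canister 92 across, 100 tall, on the chest's top towards the rear; origin at its underside. To stay where it is
- bowl: steel bowl 150 across, 60 tall, on the chest's top towards the rear; origin at its underside. To stay where it is
- mug: white mug 82 across, 92 tall, on the worktop in front of the drawer, to the robot's right, the nearest of three things there; origin at its underside. To stay where it is
- mill: dark turned wooden pepper mill 60 across, 153 tall, on the worktop in front of the drawer, between mug and jar; origin at its underside. To stay where it is
- jar: glass jar with steel cap, 72 across, 100 tall, on the worktop in front of the drawer, the farthest of the three from the robot; origin at its underside. To stay where it is

How it is judged:
By the outcome, as a careful person would: the job done as asked, in the order asked, and still so for the second after the job is handed in, while the arm keeps its last pose, push and grip.
It also fails if it takes over 53 s, if anything falls off the work surface, if the arm or the gripper's body presses on something with over 40 N, if the wrist force passes 120 N, or if a joint passes its speed limit or range.

## Robot

A 6-joint arm with a two-finger parallel gripper is mounted at the origin on the work surface. World frame = base frame: x ahead of the robot, y to its left, z up, the work surface at z = 0. Lengths are in m, angles in rad, forces in N, time in s.
With the tool pointing down it reaches from about 0.375 to 0.9 m from the base axis. Payload 3.1 kg.
Tool frame: the origin (TCP) lies at the very end of the fingers, on their centre line; the grasp point (between the pads) lies 19 mm behind it; z points along the fingers, y is the line along which they close (so a half turn about z gives the same grasp; the last joint's range is limited). The gripper opens to 87 mm and grips with 3 to 60 N. Pads are 19 mm wide; open, the fingers measure 117 mm over their backs; the gripper's body (75 mm by 190 mm) begins 51 mm behind the grasp point.
Start: joints at [-1.456, 0.527, 1.433, -0, 1.181, -0.178], TCP at [0.181, -0.598, 0.223] pointing down, gripper open.
Joint ranges: [-3.08, 3.08], [-0.75, 2.2], [0.22, 2.44], [-1.43, 4.57], [0, 2.65], [-2.85, 2.85]. Speed limits (rad/s): [2.79, 2.79, 3.14, 3.14, 3.14, 3.14].

## Interface

Orientations are given as a unit quaternion [x, y, z, w].
In Python, from rig import robot gives the robot as it stands. The module is installed in compiled form; this text tells all that it offers.
- The arm moves only by the tool play_rows, never from a script. Its argument "steps" is one flat list of numbers, 5 for each row, row after row: the opening, from -1 (shut) to 1 (fully open), then the shift along the tool's x, y, z as a fraction of full scale, then the turn about the tool's z as a fraction of full scale. In form: [claw, tx, ty, tz, twist, claw, tx, ty, tz, twist, ...]. A call has exactly 10 rows; each row shifts and turns the commanded pose from where the row before left it, along the tool's axes as they then stand; what a row does not reach is not made up. Full scale, the value 1, is 0.03 m for a shift and 0.1 rad for a turn. A row lasts 1/10 s, in which the tool goes at most 50 mm and 8.59 degrees, less where a joint would pass 70% of its speed; a pose out of reach is approached as far as the arm can. A call with a number of a shift or a turn outside -1 to 1 is refused whole. A call with a gripper value outside its range is refused whole. The fingers move at their own pace and stop on an object; "grip_force" is the grip in N (left out, the last holds). Time passes only in rows, so rows that do not move let the fingers close, or fill a call up. It gives the time, the measured TCP pose, the force, the opening and the grip force at its end, in the units of the state.
- robot.get_obs(): the state, without advancing time (a new reading comes with each control period).
- robot.camera(name): name is "scene" or "top" or "wrist"; returns a dict with "image" (384x512x3 uint8, red, green, blue), "mtx" (3x3 intrinsics, pixels), "rvec" (rotation vector, rad) and "tvec" (3), from world to camera coordinates, as OpenCV has them. Camera axes: x right, y down, z forward; pixel columns grow to the right and rows downward; lengths in m; the calibration is good to about 2 mm. A picture is of the moment at which its call begins. There is no depth.
- robot.hand_in(): hands the job in; it is judged then, once.
The state is a dict: "time": time; "q": joint angles; "joint_velocities": joint speeds; "joint_torque": joint torques, N m; "position": TCP position; "tool_rot": TCP orientation; "ft_force": force on the tool from outside, world axes, zero at the start; "moment": the same for the moment, N m; "grip_width": finger opening in m; "grip_force": force on a finger pad.
Only numpy, scipy, OpenCV 4.12 (cv2) and the standard library are available. Lean on these libraries where they do the work, as an engineer would, in place of code of your own. Each camera call takes 0.05 s, during which the arm holds its last target. There are 200 camera calls.

## Working session

There is one attempt and no reset: what is moved stays moved. The work goes in short steps, Python scripts to look and compute and a tool call to move; the robot and the scene stay as the last step left them, time stands still between calls to the robot, and variables do not carry over. Pictures are saved under pics/ and viewed, at most 10 in all, crops included, and the job is handed in when it is done.

Besides the shell and the picture viewer there is one more tool, called after "Emit:" by a JSON object that holds its "name" and its "arguments". play_rows: Moves the arm, as the interface text tells. Shift numbers are shares of 0.03 m and turn numbers shares of 0.1 rad, none past 1 either way. Its arguments: {"type":"object","properties":{"steps":{"type":"array"},"grip_force":{"type":"number"}},"required":["steps"]}

```bash
mkdir -p pics; ls
python3 - <<'E'
from rig import robot
import cv2,numpy as np
o=robot.get_obs();print(o)
ims=[]
for n in("scene","top","wrist"):
    c=robot.camera(n);np.savez("cam_"+n,**{k:v for k,v in c.items()})
    cv2.imwrite(f"pics/{n}0.png",cv2.resize(c["image"][:,:,::-1],(800,600),interpolation=cv2.INTER_CUBIC))
    R=cv2.Rodrigues(np.array(c["rvec"]))[0];print(n,-R.T@np.array(c["tvec"]).ravel(),c["mtx"],R)
E
```

```text
pics
{'time': 0.0, 'q': array([-1.45551602e+00,  5.28461829e-01,  1.43390052e+00,  1.07387406e-05,
        1.18138712e+00, -1.78471080e-01]), 'joint_velocities': array([ 0.00085156,  0.0010445 ,  0.00205063,  0.00035686, -0.00056628,
        0.00031257]), 'joint_torque': array([ 2.25302065e-04, -4.40041888e+01, -1.76591921e+01,  6.31152629e-02,
        5.82246878e-02, -1.59925512e-04]), 'position': array([ 0.1809288 , -0.59747692,  0.22157486]), 'tool_rot': array([ 9.89232866e-01,  1.46346076e-01,  3.90297569e-05, -1.07771295e-03]), 'ft_force': array([-0.43819261, -1.47879572, -0.5659077 ]), 'moment': array([ 0.00485958, -0.02125519, -0.0152852 ]), 'grip_force': 0.0, 'grip_width': 0.08698876944503538}
scene [ 1.02266291 -0.87108552  0.78983278] [[429.31199508   0.         262.26045785]
 [  0.         429.31199508 191.93298306]
 [  0.           0.           1.        ]] [[ 0.85764513  0.51404617  0.01419002]
 [ 0.28711657 -0.45577385 -0.84251663]
 [-0.42662501  0.72665448 -0.5384834 ]]
top [0.34040884 0.0266598  1.47509427] [[498.63645027   0.         252.61400372]
 [  0.         498.63645027 193.70103815]
 [  0.           0.           1.        ]] [[ 0.01841745 -0.99962642  0.02019431]
 [-0.99369043 -0.02053557 -0.11026157]
 [ 0.11063508 -0.01803615 -0.99369743]]
wrist [ 0.25935556 -0.57393934  0.38293228] [[322.65115816   0.         250.98892405]
 [  0.         322.65115816 191.84644842]
 [  0.           0.           1.        ]] [[ 0.29013149 -0.95698564 -0.00148354]
 [-0.91335671 -0.27736648  0.29807275]
 [-0.28566282 -0.08512529 -0.954542  ]]
```

View pics/scene0.png

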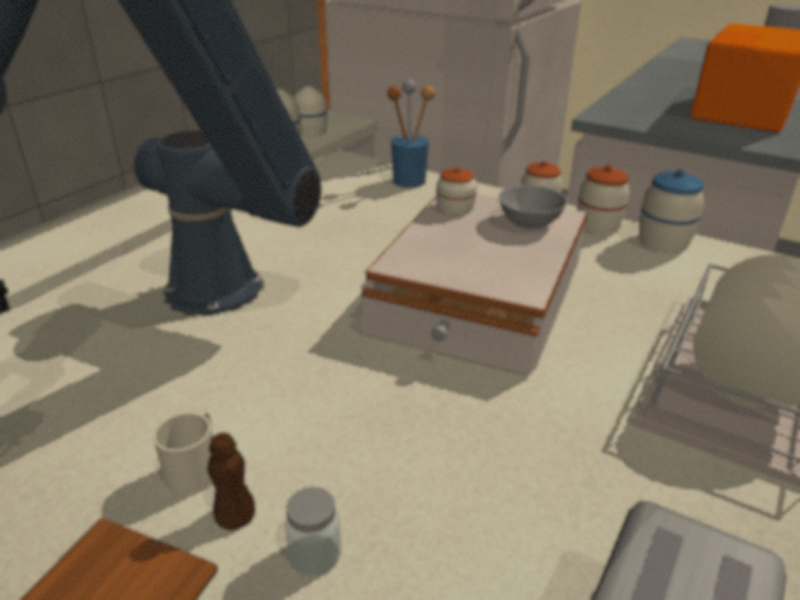

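View pics/top0.png

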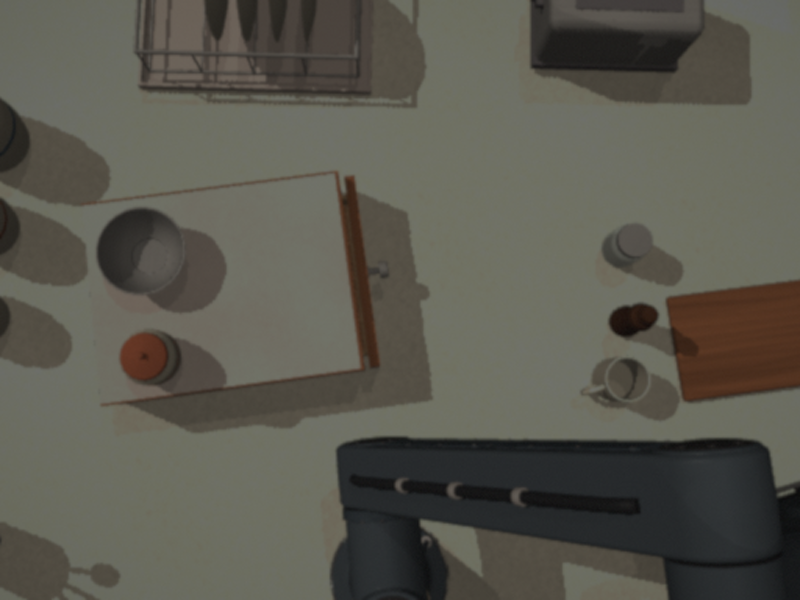

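The chest sits to the left in the top view, with its front-top corners at (337,172) and (363,370) and the knob at (380,269). In the scene view the knob is at (441,331). The mug, mill and jar stand well away to the right, around column 630 in the top view. Next I'll fit the chest pose from these points.

```bash
cat > h.py <<'E'
import numpy as np,cv2
from scipy.spatial.transform import Rotation as Ro
def proj(c,P): return cv2.projectPoints(np.array(P,float).reshape(-1,3),np.array(c["rvec"],float),np.array(c["tvec"],float),np.array(c["mtx"],float),None)[0].reshape(-1,2)*1.5625
def ray(c,uv,z):  # pixel in 800x600 -> world at height z
    R=cv2.Rodrigues(np.array(c["rvec"],float))[0];C=-R.T@np.array(c["tvec"],float).ravel()
    d=R.T@np.linalg.inv(c["mtx"])@np.array([uv[0]/1.5625,uv[1]/1.5625,1]);return C+d*(z-C[2])/d[2]
def w(p,P):  # chest pose p=(x,y,yaw) chest coords->world
    P=np.array(P,float).reshape(-1,3);c,s=np.cos(p[2]),np.sin(p[2])
    return np.c_[p[0]+c*P[:,0]-s*P[:,1],p[1]+s*P[:,0]+c*P[:,1],P[:,2]]
E
python3 - <<'E'
from h import *
from scipy.optimize import least_squares
T=dict(np.load("cam_top.npz"));S=dict(np.load("cam_scene.npz"))
def model(p):
    d=p[3];k=[-.018-d-.026,0,.075]
    return np.r_[proj(T,w(p,[[0,-.175,.134],[0,.175,.134],[.45,.175,.134],k])),
      proj(S,w(p,[[0,.175,.134],[0,-.175,.134],k]))]
obs=np.array([[337,172],[363,370],[101,405],[381,269],[370,272],[546,311],[441,331]])
r=least_squares(lambda p:(model(p)-obs).ravel(),[.5,-.1,1.6,.005],loss="soft_l1",f_scale=2)
print(r.x);print(model(r.x)-obs);print("knob",w(r.x,[-.046-r.x[3],0,.075]))
np.save("pose",r.x)
a=cv2.resize(T["image"][90:260,180:300],(400,567),interpolation=cv2.INTER_CUBIC);b=cv2.resize(S["image"][150:260,220:360],(400,314),interpolation=cv2.INTER_CUBIC)
im=np.zeros((600,800,3),np.uint8);im[:567,:400]=a;im[:314,400:]=b
m=model(r.x)/1.5625
for q in m[:4]: cv2.circle(im,tuple(int(v) for v in ((q[0]-180)*400/120,(q[1]-90)*567/170)),4,(0,255,0),1) if q[0]>180 else 0
for q in m[4:]: cv2.circle(im,tuple(int(v) for v in (400+(q[0]-220)*400/140,(q[1]-150)*314/110)),4,(0,255,0),1)
im=np.clip(im*1.5,0,255).astype(np.uint8)
cv2.imwrite("pics/c1.png",im[:,:,::-1])
E
```

```text
[0.5500144  0.08203013 1.73132841 0.00961694]
[[-0.91983831 -1.96171797]
 [ 0.34510082 -2.80423885]
 [-0.86120089 -0.22703584]
 [-0.98689895 -0.73174777]
 [-5.21944373 -0.16421293]
 [-2.61448874 -0.26763406]
 [-1.62113876  0.74333994]]
knob [[0.55890441 0.02712829 0.075     ]]
```

View pics/c1.png

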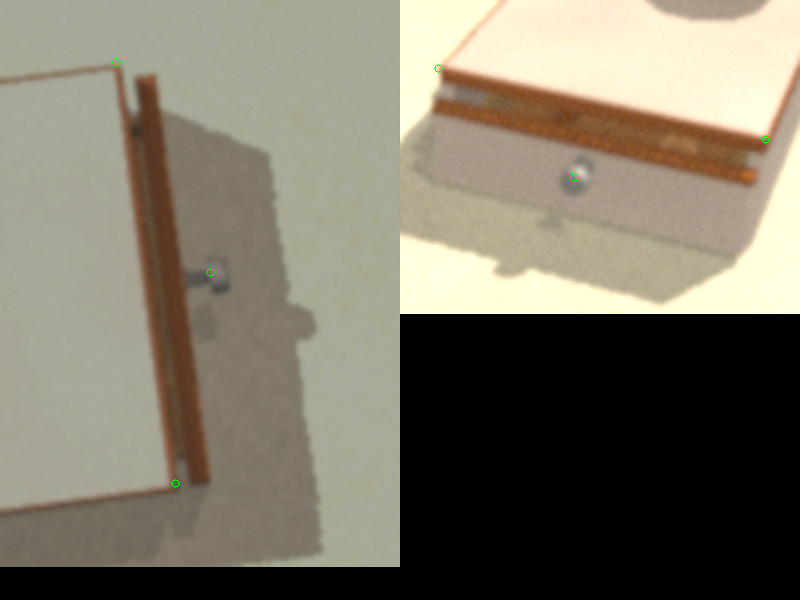

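Run:
```python
from h import *
from scipy.optimize import least_squares
T=dict(np.load("cam_top.npz"));S=dict(np.load("cam_scene.npz"))
def model(p):
    d=p[3];k=[-.018-d-.026,0,.075]
    return np.r_[proj(T,w(p,[[0,-.175,.134],[0,.175,.134],[.45,.175,.134],k,[-d-.018,-.173,.105],[-d-.018,.173,.105]])),
      proj(S,w(p,[[0,.175,.134],[0,-.175,.134],k]))]
obs=np.array([[338,171.5],[363.7,369.2],[101,405],[383,269],[354.4,176],[379.7,367],[367.8,271.6],[545,311],[440.5,331.2]])
r=least_squares(lambda p:(model(p)-obs).ravel(),[.5,-.1,1.6,.005])
p=r.x;print(p);print((model(p)-obs).round(1));k=w(p,[-.046-p[3],0,.075])[0];print("knob",k)
np.save("pose",p)
from rig import robot
o=robot.get_obs();R=Ro.from_quat(o["tool_rot"]).as_matrix();yaw=np.arctan2(R[1,0],R[0,0]);print("tool yaw",yaw,"need",p[2]-yaw,"or",p[2]-np.pi-yaw)
print("delta chest",(R@[0,0,0])[0], np.array(k)-o["position"], "in chest axes", np.array([[np.cos(p[2]),np.sin(p[2])],[-np.sin(p[2]),np.cos(p[2])]])@(k-o["position"])[:2], np.hypot(*k[:2]))
```

```text
[0.54888647 0.08119369 1.72724273 0.01106666]
[[-1.1 -0.9]
 [-0.3 -1.3]
 [-0.9 -0.6]
 [-1.7 -0.1]
 [-0.4 -1.9]
 [ 0.3 -2. ]
 [-3.6  0.1]
 [-2.5 -0. ]
 [-2.3  1. ]]
knob [0.55777797 0.02482398 0.075     ]
tool yaw 0.29378335945856887 need 1.4334593674640541 or -1.708133286125739
delta chest 0.0 [ 0.37684464  0.62246657 -0.14676717] in chest axes [ 0.55614873 -0.46922821] 0.5583300943961829
```

Emit:
{"name": "play_rows", "arguments": {"steps": [1, 0, 0, 0, -1, 1, 0, 0, 0, -1, 1, 0, 0, 0, -1, 1, 0, 0, 0, -1, 1, 0, 0, 0, -1, 1, 0, 0, 0, -1, 1, 0, 0, 0, -1, 1, 0, 0, 0, -1, 1, 0, 0, 0, -1, 1, 0, 0, 0, -1], "grip_force": 40}}

```text
time: 1.15
position: [0.181, -0.5979, 0.2221]
tool_rot: [0.797, 0.604, 0.0, -0.0]
ft_force: [0.6, 0.2, -0.7]
grip_width: 0.0867
grip_force: 0.0
```

Emit:
{"name": "play_rows", "arguments": {"steps": [1, 0, 0, 0, -1, 1, 0, 0, 0, -1, 1, 0, 0, 0, -1, 1, 0, 0, 0, -1, 1, 0, 0, 0, -0.33, 1, 0.9, 0.78, 0, 0, 1, 0.9, 0.78, 0, 0, 1, 0.9, 0.78, 0, 0, 1, 0.9, 0.78, 0, 0, 1, 0.9, 0.78, 0, 0]}}

```text
time: 2.15
position: [0.2761, -0.4452, 0.2223]
tool_rot: [0.65, 0.76, 0.0, -0.0]
ft_force: [-0.1, -1.0, 0.6]
grip_width: 0.0869
grip_force: 0.0
```

Emit:
{"name": "play_rows", "arguments": {"steps": [1, 0.9, 0.78, 0, 0, 1, 0.9, 0.78, 0, 0, 1, 0.9, 0.78, 0, 0, 1, 0.9, 0.78, 0, 0, 1, 0.9, 0.78, 0, 0, 1, 0.9, 0.78, 0, 0, 1, 0.9, 0.78, 0, 0, 1, 0.9, 0.78, 0, 0, 1, 0.9, 0.78, 0, 0, 1, 0.9, 0.78, 0, 0]}}

```text
time: 3.15
position: [0.4653, -0.1422, 0.2225]
tool_rot: [0.65, 0.76, -0.0, -0.0]
ft_force: [0.3, -0.4, 0.2]
grip_width: 0.0869
grip_force: 0.0
```

Emit:
{"name": "play_rows", "arguments": {"steps": [1, 0.9, 0.78, 0, 0, 1, 0.9, 0.78, 0, 0, 1, 0.9, 0.78, 0, 0, 1, 0.9, 0.78, 0, 0, 1, 0.5, 0.78, 0, 0, 1, 0, 0, 0.5, 0, 1, 0, 0, 0.5, 0, 1, 0, 0, 0, 0, 1, 0, 0, 0, 0, 1, 0, 0, 0, 0]}}

```text
time: 4.15
position: [0.5617, -0.0042, 0.1932]
tool_rot: [0.65, 0.76, 0.0, 0.001]
ft_force: [-0.2, -0.9, 0.7]
grip_width: 0.0868
grip_force: 0.0
```

```bash
cat >> h.py <<'E'
def cp(pos):  # world -> chest coords
    p=np.load("pose.npy");c,s=np.cos(p[2]),np.sin(p[2]);a=np.array(pos)-[p[0],p[1],0];return np.array([c*a[0]+s*a[1],-s*a[0]+c*a[1],a[2]])
def st():
    from rig import robot
    o=robot.get_obs();R=Ro.from_quat(o["tool_rot"]).as_matrix();p=np.load("pose.npy")
    print("t",o["time"],"chest",cp(o["position"]).round(4),"yawerr",(np.arctan2(R[1,0],R[0,0])-p[2]).round(4),"tilt",R[:,2].round(4),"F",cp(o["ft_force"]+np.r_[p[:2],0]).round(2),"g",o["grip_width"],o["grip_force"],"q",o["q"].round(3));return o
E
python3 - <<'E'
from h import *
o=st();p=np.load("pose.npy");print("knob chest x",-.046-p[3])
from rig import robot
c=robot.camera("wrist")
cv2.imwrite("pics/w1.png",cv2.resize(c["image"][:,:,::-1],(800,600)));print(proj(c,w(p,[[-.046-p[3],0,.075],[-.0-p[3],0,.105]])))
E
```

```text
t 4.15 chest [-0.0864  0.0006  0.1932] yawerr -0.0009 tilt [ 1.2e-03 -2.0e-04 -1.0e+00] F [-0.88  0.39  0.7 ] g 0.08680927426125759 0.0 q [-0.206  0.479  1.625  0.     1.036 -0.362]
knob chest x -0.05706665852774263
[[393.70127613 241.35040456]
 [394.01854969 157.75070742]]
```

View pics/w1.png

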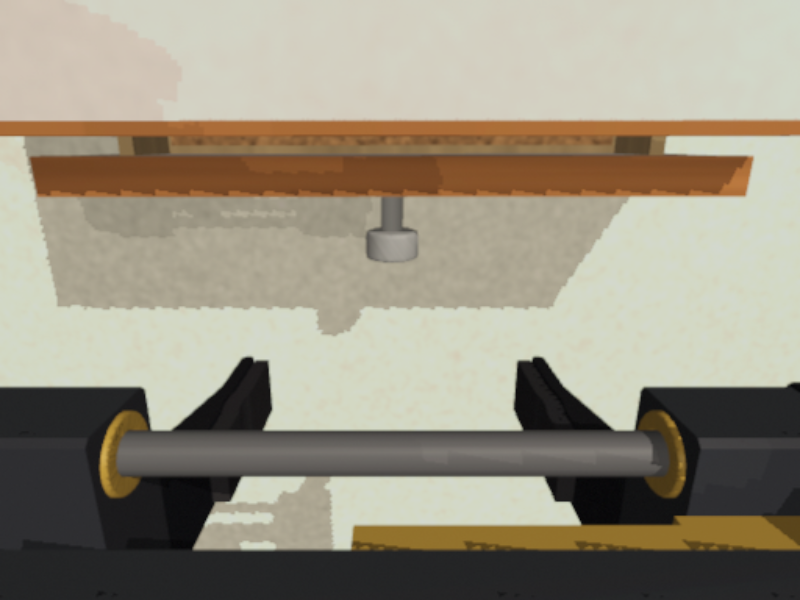

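The wrist view shows the knob head at (392,244), within about 1 mm of the prediction. Both fingers straddle it, so I'll move in, grip it and pull.

Emit:
{"name": "play_rows", "arguments": {"steps": [1, 0.88, 0, 0.5, 0, 1, 0, 0, 1, 0, 1, 0, 0, 1, 0, 1, 0, 0, 1, 0, 1, 0, 0, 0.8, 0, 1, 0, 0, 0.27, 0, 1, 0, 0, 0, 0, -1, 0, 0, 0, 0, -1, 0, 0, 0, 0, -1, 0, 0, 0, 0], "grip_force": 40}}

```text
time: 5.2
position: [0.5581, 0.022, 0.0568]
tool_rot: [0.65, 0.76, 0.001, 0.001]
ft_force: [-0.5, -1.0, -0.5]
grip_width: 0.0707
grip_force: 0.0
```

Emit:
{"name": "play_rows", "arguments": {"steps": [-1, 0, 0, 0, 0, -1, 0, 0, 0, 0, -1, 0, 0, 0, 0, -1, -0.2, 0, 0, 0, -1, -0.4, 0, 0, 0, -1, -0.6, 0, 0, 0, -1, -0.6, 0, 0, 0, -1, -0.6, 0, 0, 0, -1, -0.6, 0, 0, 0, -1, -0.6, 0, 0, 0]}}

```text
time: 6.2
position: [0.5742, -0.0863, 0.0554]
tool_rot: [0.65, 0.76, -0.0, 0.0]
ft_force: [-0.4, 0.0, 0.4]
grip_width: 0.001
grip_force: 0.0
```

```bash
python3 -c "
from h import *;st()"
```

```text
t 6.2 chest [-0.1693  0.0011  0.0554] yawerr -0.0009 tilt [-0.e+00 -1.e-04 -1.e+00] F [0.07 0.41 0.43] g 0.000999812898577089 0.0 q [-0.341  0.704  1.672 -0.     0.766 -0.497]
```

The fingers hadn't closed when the pull began, so I'll reopen, go back and wait for the grip.

Emit:
{"name": "play_rows", "arguments": {"steps": [1, 0, 0, 0, 0, 1, 0, 0, 0, 0, 1, 0, 0, 0, 0, 1, 0, 0, 0, 0, 1, 0, 0, 0, 0, 1, 0, 0, 0, 0, 1, 0, 0, 0, 0, 1, 0.6, 0, 0, 0, 1, 0.6, 0, 0, 0, 1, 0.6, 0, 0, 0]}}

```text
time: 7.2
position: [0.5647, -0.0291, 0.0554]
tool_rot: [0.65, 0.76, -0.0, -0.001]
ft_force: [0.1, -0.1, -0.4]
grip_width: 0.0733
grip_force: 0.0
```

Run:
```python
from h import *
st();p=np.load("pose.npy")
from rig import robot
c=robot.camera("wrist")
cv2.imwrite("pics/w2.png",cv2.resize(c["image"][:,:,::-1],(800,600)));print(proj(c,w(p,[[-.047-p[3],0,.075],[-.0-p[3],0,.105]])))
```

```text
t 7.2 chest [-0.1114  0.0015  0.0554] yawerr -0.0002 tilt [-1.e-03  5.e-04 -1.e+00] F [-0.16 -0.07 -0.41] g 0.0733472841315806 0.0 q [-0.249  0.692  1.71   0.     0.741 -0.406]
[[398.98586233 249.02358752]
 [401.828176    48.77237996]]
```

View pics/w2.png

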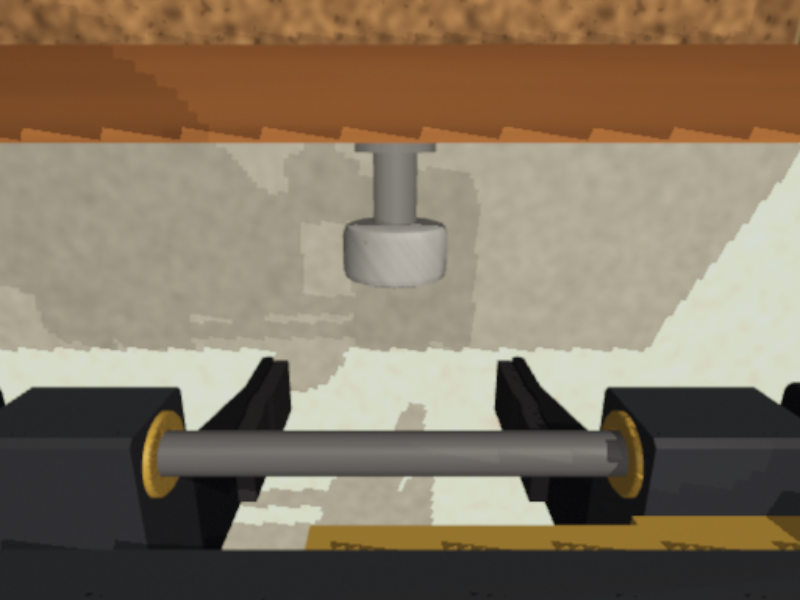

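The knob at (395,252) hasn't moved and sits centred between the fingers.

Emit:
{"name": "play_rows", "arguments": {"steps": [1, 0.86, 0, 0, 0, 1, 0.86, 0, 0, 0, -1, 0, 0, 0, 0, -1, 0, 0, 0, 0, -1, 0, 0, 0, 0, -1, 0, 0, 0, 0, -1, 0, 0, 0, 0, -1, 0, 0, 0, 0, -1, 0, 0, 0, 0, -1, 0, 0, 0, 0]}}

```text
time: 8.25
position: [0.5576, 0.0196, 0.0554]
tool_rot: [0.65, 0.76, -0.0, 0.0]
ft_force: [0.1, -1.1, 0.5]
grip_width: 0.0312
grip_force: 0.0
```

Emit:
{"name": "play_rows", "arguments": {"steps": [-1, 0, 0, 0, 0, -1, 0, 0, 0, 0, -1, -0.2, 0, 0, 0, -1, -0.4, 0, 0, 0, -1, -0.6, 0, 0, 0, -1, -0.6, 0, 0, 0, -1, -0.6, 0, 0, 0, -1, -0.6, 0, 0, 0, -1, -0.6, 0, 0, 0, -1, -0.4, 0, 0, 0]}}

```text
time: 9.25
position: [0.5764, -0.0992, 0.0554]
tool_rot: [0.65, 0.76, 0.0, -0.0]
ft_force: [2.0, 4.8, 0.2]
grip_width: 0.0285
grip_force: 40.0
```

```bash
python3 -c "
from h import *;st()"
```

```text
t 9.25 chest [-0.1824  0.0009  0.0554] yawerr -0.0014 tilt [ 2.0e-04  1.1e-03 -1.0e+00] F [ 4.38 -2.76  0.2 ] g 0.02853948403361307 40.000993832945824 q [-0.362  0.708  1.66   0.002  0.773 -0.518]
```

Emit:
{"name": "play_rows", "arguments": {"steps": [-1, -0.5, 0, 0, 0, -1, -0.5, 0, 0, 0, -1, -0.4, 0, 0, 0, -1, -0.25, 0, 0, 0, -1, -0.15, 0, 0, 0, -1, -0.1, 0, 0, 0, -1, -0.1, 0, 0, 0, -1, -0.1, 0, 0, 0, -1, -0.05, 0, 0, 0, -1, 0, 0, 0, 0]}}

```text
time: 10.25
position: [0.5856, -0.158, 0.0554]
tool_rot: [0.65, 0.76, 0.002, -0.003]
ft_force: [4.0, 13.6, 2.7]
grip_width: 0.0285
grip_force: 40.0
```

```bash
python3 -c "
from h import *;st()"
```

```text
t 10.25 chest [-0.242   0.001   0.0554] yawerr -0.0018 tilt [-0.0016  0.0067 -1.    ] F [12.8  -6.02  2.67] g 0.028511411102991234 40.00293351709843 q [-0.45   0.728  1.6    0.007  0.817 -0.61 ]
```

The force has risen to 13 N at the expected travel, so the drawer is at its stop. Next I release and rise.

Emit:
{"name": "play_rows", "arguments": {"steps": [1, 0.15, 0, 0, 0, 1, 0, 0, 0, 0, 1, 0, 0, 0, 0, 1, 0, 0, 0, 0, 1, 0, 0, -0.5, 0, 1, 0, 0, -1, 0, 1, 0, 0, -1, 0, 1, 0, 0, -1, 0, 1, 0, 0, -1, 0, 1, 0.8, 0, -1, 0]}}

```text
time: 11.25
position: [0.5827, -0.1371, 0.2231]
tool_rot: [0.651, 0.759, -0.0, 0.002]
ft_force: [-0.1, 0.2, 0.1]
grip_width: 0.0867
grip_force: 0.0
```

Run:
```python
from h import *
st()
from rig import robot
ims=[]
for n in("top","wrist","scene"):
    c=robot.camera(n);np.savez("b_"+n,**c)
T=np.load("b_top.npz")["image"];W=np.load("b_wrist.npz")["image"];S=np.load("b_scene.npz")["image"]
im=np.zeros((600,800,3),np.uint8)
im[:300,:400]=cv2.resize(W,(400,300));im[:600,400:]=cv2.resize(T[80:275,150:280],(400,600),interpolation=cv2.INTER_CUBIC)
im[300:,:400]=cv2.resize(S[150:270,200:360],(400,300),interpolation=cv2.INTER_CUBIC)
cv2.imwrite("pics/c2.png",np.clip(im[:,:,::-1]*1.3,0,255).astype(np.uint8))
```

```text
t 11.25 chest [-0.2209  0.0006  0.2231] yawerr -0.0037 tilt [ 0.0031 -0.0028 -1.    ] F [0.23 0.1  0.13] g 0.08669860019119476 0.0 q [-4.170e-01  4.900e-01  1.503e+00 -1.000e-03  1.145e+00 -5.690e-01]
```

View pics/c2.png

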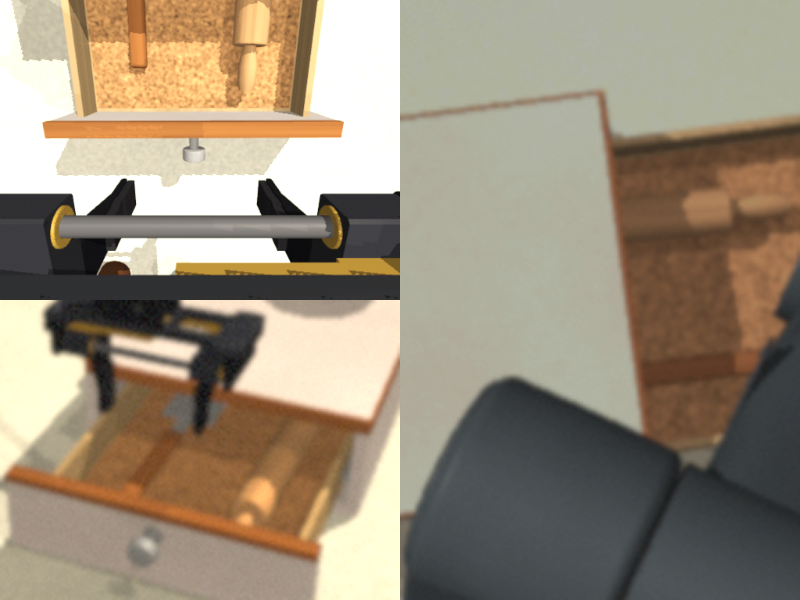

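The wrist panel shows the pin in the right half with its tip at about (494,194) on the 800-pixel scale, and the barrel's front edge at about (504,90). The turner lies on the left. I'll measure these in chest axes.

Run:
```python
from h import *
W=dict(np.load("b_wrist.npz"));T=dict(np.load("b_top.npz"))
f=lambda c,uv,z:cp(ray(c,uv,z)).round(4)
print("front inner top W",f(W,(384,242),.105),"outer",f(W,(384,274),.105))
print("tip W",f(W,(494,194),.046),"barrel front L,R",f(W,(470,92),.046),f(W,(540,88),.046), "at top of img", f(W,(470,4),.05),f(W,(542,4),.05))
print("T tip",f(T,(432.4,229.1),.046),"barrel front",f(T,(401.9,230.6),.05),"barrel at edge",f(T,(347,234.2),.05))
im=W["image"];cv2.imwrite("pics/w3.png",cv2.resize(im[0:150,150:400][:,:,::-1],(800,480),interpolation=cv2.INTER_CUBIC))
```

```text
front inner top W [-0.1888  0.003   0.105 ] outer [-0.2077  0.0031  0.105 ]
tip W [-0.1678 -0.0705  0.046 ] barrel front L,R [-0.1044 -0.0515  0.046 ] [-0.102  -0.0956  0.046 ] at top of img [-0.056  -0.0486  0.05  ] [-0.056  -0.0916  0.05  ]
T tip [-0.1606 -0.0661  0.046 ] barrel front [-0.1035 -0.07    0.05  ] barrel at edge [-0.0015 -0.0769  0.05  ]
```

View pics/w3.png

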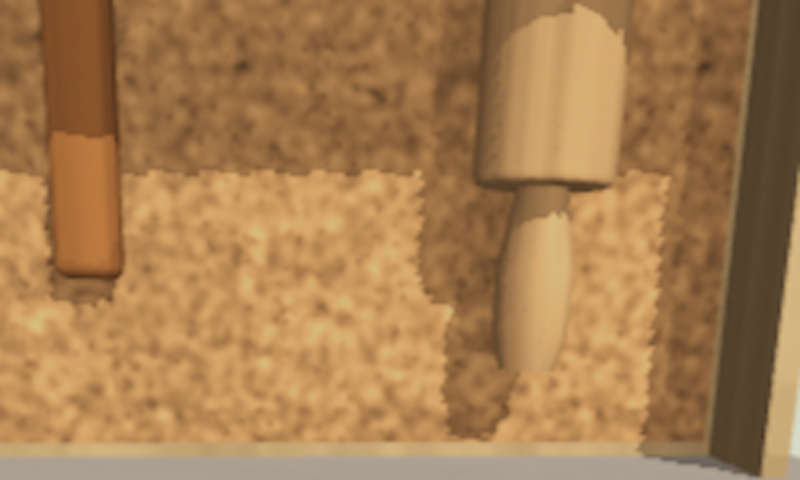

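Emit:
{"name": "play_rows", "arguments": {"steps": [1, 0.92, 0.4, 0, 0, 1, 0.92, 0.4, 0, 0, 1, 0.92, 0.4, 0, 0, 1, 0.92, 0.4, 0, 0, 1, 0.92, 0.4, 0, 0, 1, 0.92, 0.4, 0, 0, 1, 0, 0, 0.5, 0, 1, 0, 0, 0.5, 0, 1, 0, 0, 0, 0, 1, 0, 0, 0, 0], "grip_force": 8}}

```text
time: 12.4
position: [0.6267, 0.0399, 0.1897]
tool_rot: [0.65, 0.76, -0.001, -0.001]
ft_force: [0.8, -0.0, -0.1]
grip_width: 0.0871
grip_force: 0.0
```

Run:
```python
from h import *
st()
from rig import robot
c=robot.camera("wrist");np.savez("d_wrist",**c)
p=np.load("pose.npy")
im=cv2.resize(c["image"],(800,600))
for q in proj(c,w(p,[[-.161,-.071,.046],[-.106,-.071,.046],[-.055,-.071,.046],[0,-.05,.118],[0,-.09,.118],[-.19,-.071,.105]])): cv2.circle(im,(int(q[0]),int(q[1])),4,(0,255,0),1)
cv2.imwrite("pics/w4.png",im[:,:,::-1])
```

```text
t 12.4 chest [-0.0529 -0.0705  0.1897] yawerr -0.001 tilt [-2.1e-03 -1.0e-04 -1.0e+00] F [-0.16 -0.78 -0.14] g 0.08710057944578818 0.0 q [-0.114  0.569  1.456 -0.     1.119 -0.269]
```

View pics/w4.png

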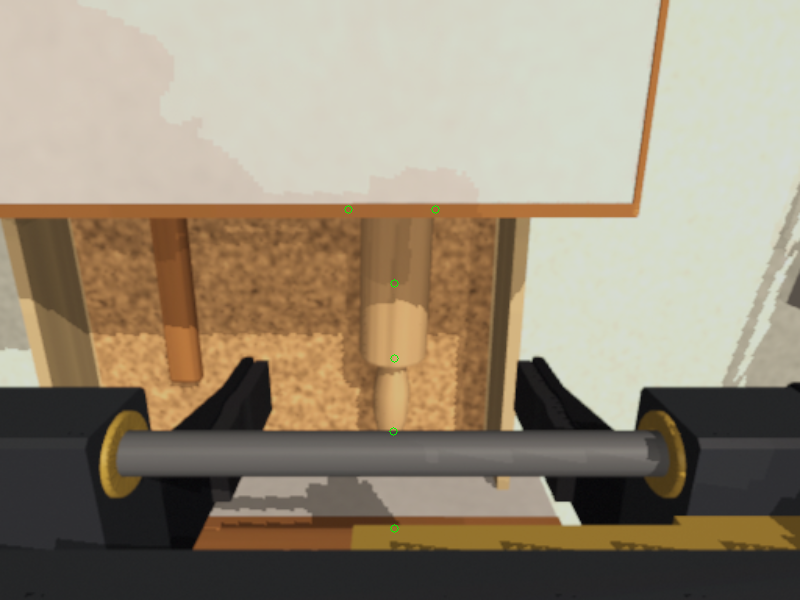

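The prediction matches: the barrel front is at (394,360) and the pin is centred between the fingers. Now I descend and grip lightly.

Emit:
{"name": "play_rows", "arguments": {"steps": [0.5, -0.1, 0, 0.5, 0, 0.5, 0, 0, 1, 0, 0.5, 0, 0, 1, 0, 0.5, 0, 0, 1, 0, 0.5, 0, 0, 1, 0, 0.5, 0, 0, 0.5, 0, 0.5, 0, 0, 0.27, 0, -1, 0, 0, 0, 0, -1, 0, 0, 0, 0, -1, 0, 0, 0, 0], "grip_force": 8}}

```text
time: 13.45
position: [0.6289, 0.0374, 0.0339]
tool_rot: [0.65, 0.76, 0.001, 0.001]
ft_force: [0.2, 0.6, 0.5]
grip_width: 0.0489
grip_force: 0.0
```

Emit:
{"name": "play_rows", "arguments": {"steps": [-1, 0, 0, 0, 0, -1, 0, 0, 0, 0, -1, 0, 0, 0, 0, -1, 0, 0, 0, 0, -1, 0, 0, -0.1, 0, -1, 0, 0, -0.2, 0, -1, 0, 0, -0.2, 0, -1, 0, 0, -0.2, 0, -1, 0, 0, 0, 0, -1, 0, 0, 0, 0]}}

```text
time: 14.45
position: [0.6277, 0.0373, 0.0536]
tool_rot: [0.65, 0.76, -0.0, 0.0]
ft_force: [1.4, -0.6, -2.4]
grip_width: 0.044
grip_force: 8.0
```

```bash
python3 -c "
from h import *;o=st();print(o['moment'])"
```

```text
t 14.45 chest [-0.0556 -0.071   0.0536] yawerr -0.0002 tilt [ 4.e-04 -5.e-04 -1.e+00] F [-0.84 -1.31 -2.35] g 0.043997812609901245 7.970969080924988 q [-1.180e-01  7.510e-01  1.544e+00 -1.000e-03  8.460e-01 -2.740e-01]
[-0.0909909  -0.20208147 -0.02149448]
```

Emit:
{"name": "play_rows", "arguments": {"steps": [-1, 0, 0, -0.2, 0, -1, 0, 0, -0.2, 0, -1, 0, 0, -0.2, 0, -1, 0, 0, -0.2, 0, -1, 0, 0, -0.2, 0, -1, 0, 0, -0.2, 0, -1, 0, 0, 0, 0, -1, 0, 0, 0, 0, -1, 0, 0, 0, 0, -1, 0, 0, 0, 0]}}

```text
time: 15.45
position: [0.6277, 0.0374, 0.0891]
tool_rot: [0.65, 0.76, -0.0, -0.0]
ft_force: [0.2, -0.7, -3.0]
grip_width: 0.0437
grip_force: 8.0
```

Run:
```python
from h import *
o=st();print(o["moment"])
from rig import robot
p=np.load("pose.npy");t=cp(o["position"]);out=np.zeros((600,800,3),np.uint8)
for n,(x0,y0,s),off in(("wrist",(150,180,100),0),("scene",(250,140,100),400)):
    c=robot.camera(n)
    x0,y0=(180,130) if n=="wrist" else (230,140)
    im=c["image"][y0:y0+200,x0:x0+134].copy();im=cv2.resize(im,(400,600),interpolation=cv2.INTER_CUBIC)
    for a,col in((0,(255,0,0)),(.27,(0,255,0))):
        ax=np.array([-np.sqrt(1-a*a),0,a]);g=np.array([t[0],t[1],t[2]+.012])
        q=proj(c,w(p,[g+ax*.105,g+ax*.05]))/1.5625
        print(n,a,q*1.5625)
        for u in q: cv2.circle(im,(int((u[0]-x0)*400/134),int((u[1]-y0)*3)),4,col,1)
    out[:,off:off+400]=im
cv2.imwrite("pics/c5.png",out[:,:,::-1])
```

```text
t 15.45 chest [-0.0556 -0.071   0.0891] yawerr -0.0007 tilt [-2.e-04 -1.e-04 -1.e+00] F [-0.72 -0.04 -2.99] g 0.04372885711580021 8.001394271850586 q [-0.118  0.699  1.529 -0.     0.914 -0.274]
[-0.1245812  -0.15945293 -0.0678055 ]
wrist 0 [[393.08806118 641.00443795]
 [393.14948456 526.43864432]]
wrist 0.27 [[393.22953479 711.64003702]
 [393.22240956 551.27183729]]
scene 0 [[457.31378306 362.79986512]
 [467.44320109 344.72388907]]
scene 0.27 [[458.96886812 347.82288944]
 [468.24852968 337.80693972]]
```

View pics/c5.png

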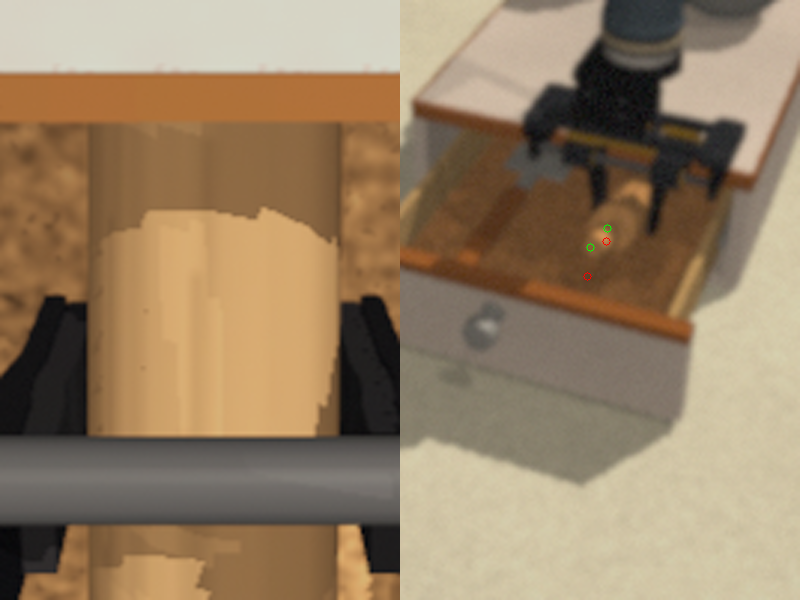

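The pin's tip sits on the green marker, so it has pivoted to about 15.6° with the rear still resting in the drawer. Now I tighten and draw it out along its own axis.

Emit:
{"name": "play_rows", "arguments": {"steps": [-1, 0, 0, 0, 0, -1, 0, 0, 0, 0, -1, 0, 0, 0, 0, -1, -0.2, 0, -0.06, 0, -1, -0.4, 0, -0.11, 0, -1, -0.4, 0, -0.11, 0, -1, -0.4, 0, -0.11, 0, -1, -0.4, 0, -0.11, 0, -1, -0.4, 0, -0.12, 0, -1, -0.3, 0, -0.09, 0], "grip_force": 55}}

```text
time: 16.55
position: [0.6397, -0.0382, 0.1111]
tool_rot: [0.65, 0.76, 0.0, 0.0]
ft_force: [-0.5, -0.0, -3.1]
grip_width: 0.0431
grip_force: 55.0
```

```bash
python3 -c "
from h import *;o=st();print(o['moment'])"
```

```text
t 16.55 chest [-0.1321 -0.0711  0.1111] yawerr -0.0014 tilt [ 7.e-04 -3.e-04 -1.e+00] F [ 0.05  0.47 -3.14] g 0.0431182205036501 54.99791085720062 q [-0.234  0.682  1.484 -0.     0.975 -0.389]
[-0.24065429 -0.10871913 -0.00166292]
```

Emit:
{"name": "play_rows", "arguments": {"steps": [-1, -0.4, 0, -0.14, 0, -1, -0.5, 0, -0.18, 0, -1, -0.5, 0, -0.18, 0, -1, -0.5, 0, -0.18, 0, -1, -0.5, 0, -0.18, 0, -1, -0.5, 0, -0.18, 0, -1, -0.5, 0, -0.18, 0, -1, -0.5, 0, -0.2, 0, -1, -0.4, 0, -0.2, 0, -1, -0.3, 0, -0.2, 0]}}

```text
time: 17.55
position: [0.661, -0.1742, 0.1658]
tool_rot: [0.65, 0.76, 0.0, 0.0]
ft_force: [0.3, 0.3, -3.6]
grip_width: 0.0426
grip_force: 55.0
```

Run:
```python
from h import *
o=st();print(o['moment'])
from rig import robot
p=np.load("pose.npy");t=cp(o["position"])
c=robot.camera("scene");im=cv2.resize(c["image"],(800,600),interpolation=cv2.INTER_CUBIC)
for a in(.27,):
    ax=np.array([-np.sqrt(1-a*a),0,a]);g=np.array([t[0],t[1],t[2]+.012])
    for u in proj(c,w(p,[g+ax*.105,g-ax*.245])): cv2.circle(im,(int(u[0]),int(u[1])),5,(0,255,0),1)
T=robot.camera("top");im[400:,600:]=cv2.resize(T["image"],(200,200))
cv2.imwrite("pics/s6.png",im[:,:,::-1])
```

```text
t 17.55 chest [-0.2698 -0.0709  0.1658] yawerr -0.0011 tilt [ 2.e-04 -1.e-04 -1.e+00] F [ 0.2  -0.32 -3.63] g 0.04260464507889831 54.997621178627014 q [-0.421  0.668  1.326 -0.     1.148 -0.576]
[-0.2564632  -0.17251323  0.00776051]
```

View pics/s6.png

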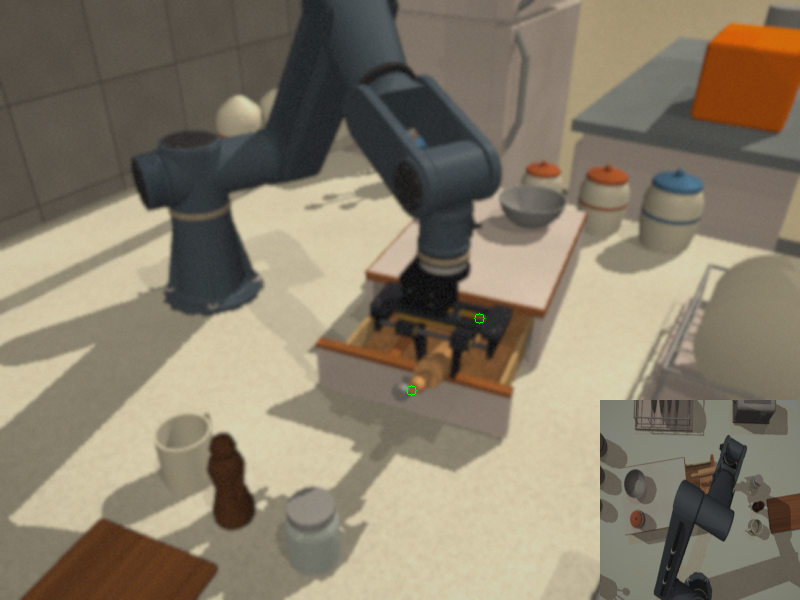

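The pin is held at the predicted slant, with its front at (411,390). Its rear end is about 3 cm clear of the chest's top edge, so I can raise it.

Emit:
{"name": "play_rows", "arguments": {"steps": [-1, -0.3, 0, -0.2, 0, -1, -0.2, 0, -0.4, 0, -1, 0, 0, -0.6, 0, -1, 0, 0, -0.8, 0, -1, 0, 0, -0.8, 0, -1, 0, 0, -0.8, 0, -1, 0, 0, -0.8, 0, -1, 0, 0, -0.8, 0, -1, 0, 0, -0.6, 0, -1, 0, 0, -0.4, 0]}}

```text
time: 18.65
position: [0.6635, -0.1877, 0.3541]
tool_rot: [0.65, 0.76, 0.0, 0.002]
ft_force: [0.8, 0.5, -3.4]
grip_width: 0.0425
grip_force: 55.0
```

Emit:
{"name": "play_rows", "arguments": {"steps": [-1, 0, 0, -0.2, 0, -1, 0, 0, -0.1, 0, -1, 0, 0, 0, 0, -1, 0, 0, 0, 0, -1, 0, 0, 0, 0, -1, 0, 0, 0, 0, -1, 0, 0, 0, 0, -1, 0, 0, 0, 0, -1, 0, 0, 0, 0, -1, 0, 0, 0, 0]}}

```text
time: 19.65
position: [0.6631, -0.1877, 0.3602]
tool_rot: [0.65, 0.76, 0.0, -0.0]
ft_force: [-0.1, 0.3, -3.7]
grip_width: 0.0431
grip_force: 55.0
```

Run:
```python
from h import *
o=st();print(o['moment'],abs(o["joint_velocities"]).max())
from rig import robot
p=np.load("pose.npy");t=cp(o["position"])
c=robot.camera("scene");hsv=cv2.cvtColor(c["image"],cv2.COLOR_RGB2HSV)
# compare pin colour along predicted axis for several tilts
for a in np.sin(np.radians([0,10,15.6,22,30,45,60])):
    ax=np.array([-np.sqrt(1-a*a),0,a]);g=np.array([t[0],t[1],t[2]+.012])
    u=proj(c,w(p,[g+ax*s for s in(.1,.085,.07,.05,-.1,-.14,-.18,-.21,-.235)]))/1.5625
    print(np.degrees(np.arcsin(a)).round(),[tuple(int(k) for k in c["image"][int(round(v[1])),int(round(v[0]))]) for v in u])
```

```text
t 19.65 chest [-0.2834 -0.0709  0.3602] yawerr -0.0004 tilt [ 0.  0. -1.] F [ 0.34  0.07 -3.66] g 0.043124209046135176 54.99577581882477 q [-0.438  0.516  1.069  0.     1.556 -0.594]
[-0.22787671 -0.14600149  0.00332746] 0.0014981813302428063
0.0 [(98, 66, 38), (116, 75, 48), (201, 183, 162), (102, 74, 47), (27, 26, 30), (31, 29, 32), (36, 36, 35), (74, 59, 41), (53, 48, 36)]
10.0 [(199, 179, 158), (137, 112, 86), (128, 92, 57), (130, 92, 57), (18, 15, 18), (43, 35, 31), (73, 60, 41), (90, 83, 73), (147, 132, 118)]
16.0 [(131, 94, 59), (131, 92, 57), (178, 126, 74), (132, 94, 56), (12, 19, 16), (149, 105, 63), (197, 138, 82), (206, 144, 84), (210, 149, 90)]
22.0 [(166, 116, 70), (204, 144, 88), (191, 135, 82), (115, 84, 52), (19, 17, 19), (114, 83, 50), (149, 107, 67), (131, 93, 56), (132, 95, 58)]
30.0 [(160, 137, 114), (132, 95, 58), (134, 94, 59), (136, 97, 59), (19, 14, 20), (147, 131, 117), (200, 182, 161), (200, 179, 160), (201, 182, 160)]
45.0 [(26, 29, 22), (41, 36, 35), (88, 80, 72), (136, 105, 79), (202, 182, 163), (199, 181, 160), (199, 179, 157), (156, 123, 100), (100, 61, 34)]
60.0 [(120, 102, 85), (103, 94, 85), (120, 110, 99), (199, 179, 159), (134, 99, 74), (91, 70, 49), (96, 67, 41), (103, 71, 43), (94, 63, 40)]
```

```bash
python3 -c "
from rig import robot;print(robot.hand_in())"
```

```text
the job is handed in; nothing more can be done
None
```

I opened the drawer to its stop, drew the rolling pin out at a slant, and handed the job in at about 20 s with the pin gripped and still, its lowest point about 27 cm above the worktop (13 cm above the chest's top).

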